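# Change over the plate in a dovetail quick-change base

### The arm

A 6-joint arm with a two-finger parallel gripper is mounted at the origin on a cart in front of the work surface, level with it; the furniture and walls round the work are solid. World frame = base frame: x ahead of the robot, y to its left, z up, the work surface at z = 0. Lengths are in mm, angles in degrees, forces in N, time in s.
With the tool pointing down it reaches from about 300 to 850 mm from the base axis. Payload 4.2 kg.
Tool frame: the origin (TCP) lies at the very end of the fingers, on their centre line; the grasp point (between the pads) lies 19 mm behind it; z points along the fingers, y is the line along which they close (so a half turn about z gives the same grasp; the last joint's range is limited). The gripper opens to 91 mm and grips with 3 to 60 N. Pads are 32 mm wide; open, the fingers measure 118 mm over their backs; the gripper's body (76 mm by 178 mm) begins 60 mm behind the grasp point.
Start: joints at [-64.859, 18.312, 89.639, -0, 72.044, -1.146], TCP at [254.657, -515.551, 213.976] pointing down, gripper open.
Joint ranges: [-177.97, 177.97], [-48.28, 115.42], [12.27, 149.76], [-77.06, 257.06], [2.81, 150.46], [-146.56, 146.56]. Speed limits (degrees/s): [147.25, 147.25, 180, 180, 180, 180].

### API

Orientations are given as [roll, pitch, yaw] about the fixed x, y, z axes, in that order (R = Rz(yaw) Ry(pitch) Rx(roll)).
In Python, from workcell import * gives the robot as it stands.
- The arm moves only by the tool move_arm, never from a script. Its argument "motion" is a list of rows, each a list of 3 entries, a list of its own where there are three numbers: the finger opening in mm, from 0 to 91.2, then the shift along the world's x, y, z in units of 25 mm (1.0 is 25 mm), then the turn, a rotation vector about the world's x, y, z in units of 4 degrees (1.0 is 4 degrees). In form: [[grip, [x, y, z], [ax, ay, az]], ...]. A call has 1 to 20 rows; each row shifts and turns the commanded pose from where the row before left it; what a row does not reach is not made up. A row lasts 1/12 s, in which the tool goes at most 41.7 mm and 7.16 degrees, less where a joint would pass 70% of its speed; a pose out of reach is approached as far as the arm can. A call with a number of a shift or a turn outside -1 to 1 is refused whole. A call with a gripper value outside its range is refused whole. The fingers move at their own pace and stop on an object; "grip_force" is the grip in N (left out, the last holds). Time passes only in rows, so rows that do not move let the fingers close. It gives the time, the measured TCP pose, the force, the opening and the grip force at its end, in the units of the state.
- state(): the state, without advancing time (a new reading comes with each control period).
- grab_frame(name): name is "side" or "top"; returns the picture (400x640x3 uint8, blue, green, red); there is no depth.
- camera_info(name): a dict with "fx", "fy", "cx", "cy" (pixels), "rvec" (rotation vector, rad) and "tvec" (3), from world to camera coordinates, as OpenCV has them. Camera axes: x right, y down, z forward; pixel columns grow to the right and rows downward; lengths in mm; the calibration is good to about 2 mm. A picture is of the moment at which its call begins. camera_info takes no time and is no camera call.
- job_done(): hands the job in; it is judged then, once.
The state is a dict: "time_s": time; "qpos": joint angles; "qvel": joint speeds; "effort": joint torques, N m; "ee_pos": TCP position; "ee_rot": TCP orientation; "force": force on the tool from outside, world axes, zero at the start; "torque": the same for the moment, N m; "gripper_width": finger opening in mm; "gripper_force": force on a finger pad.
Only numpy, scipy, OpenCV 4.12 (cv2) and the standard library are available. Lean on these libraries where they do the work, as an engineer would, in place of code of your own. Each camera call takes 0.05 s, during which the arm holds its last target. There are 200 camera calls.

### The job

The next job needs the plate with the two pins. Press the red catch tab of the dovetail base so that the vee-block plate springs loose, slide that plate out and lay it flat in the empty bay of the wooden tray; then take the blue two-pin plate from the tray and slide it gently, without ramming it, into the dovetail, fully home until the catch clicks up behind it. Leave the green step plate alone in its bay.

Things in the scene. Friction and masses are not known exactly. Their poses are not given: they have to be found in the camera images.
- dovetail_base: Steel and aluminium quick-change base, fixed, 254 mm long over the red tab, 124 wide. Origin on the bench; x = level direction in which plates slide in, z up. In its frame: flat bed, top z 26 mm, x -101 to 80; dovetail rails, tops z 38, x -70 to 80; groove 67 mm wide at the bed, 45 at the top (1.5 mm play each side of a plate's foot); stop block x 80 to 102, 60 high, over the bed's far end.
- bed_mouth (a point): Point on the bed's top at its open front edge (base frame: x -101, y 0, z 26 mm; axes as the base's). Bed open from above as far as x -84 mm, so that a plate's nose can be set down on it; then flares lead into the rails, which are 3 mm a side wider at x -70 and tight from x -40. The slide is greased. A plate rides over the catch's tooth, at x -64 to -32 mm.
- catch_tab (a point): Top middle of the red ribbed catch tab (45 mm along base x, 44 wide), in front of the bed's mouth: base frame x -129.5, y 0, z 25 mm at rest. About 5 N push it down 15 mm to a hard stop; let go, it springs up. While it is down the ejector throws a locked plate back 15 to 25 mm (its trailing end was at x -32), where it stays. Plates slide in and out just above the tab.
- catch (a joint): Angle of the catch (rad): 0 up, its tooth 6 mm above the bed behind the locked plate; 0.085 tab fully down; tooth clear of the plate from 0.075. A plate over the tooth holds it at about 0.07.
- ejector (a joint): Brass sprung ejector in the stop block (m): 0 pressed in by a locked plate, 0.015 sprung out; pushes plates towards the base's -x with 5 N when out, 8 N when in. The last 15 mm of sliding a plate in take 8 to 20 N, the rest 2 to 5 N; let go before the click, it springs back. The catch clicks up once the plate is about 0.5 mm past its locked place; 2 mm past it the stop block stops the plate.
- dock_home (a point): Point of the base (axes as the base's) where the mid point of a plate lies when that plate is locked: base frame x 23, y 0, z 73 mm.
- vee_plate_mid (a point): Vee-block plate, locked in the base at the start. All plates: aluminium, 110 mm long (own x), 80 wide, 24 thick, 0.35 to 0.6 kg; dovetail foot below, 64 mm wide and 14 high; nest block on top, 70 long, 44 wide (y), gripped by its sides; fits either way round. This point: on the middle line, 47 mm above the underside; z up. Here the block is dark steel, 24 to 70 mm above the underside.
- pin_plate_mid (a point): Two-pin plate, in a bay of the tray: the same point (middle, 47 mm above the underside; x along its length). Its block is blue, 24 to 66 mm above the underside, with two steel pins, 8 mm thick, up to 78 mm, at x -22 and 22 mm.
- step_plate_mid (a point): Step plate, in another bay of the tray, to be left there: the same point (middle, 47 mm above the underside). Its block is green, 70 mm high over the underside, stepped down to 50 mm at one end.
- plate_tray: Wooden tray, fixed, 138 (x) by 306 mm (y), 20 mm high; floor and walls 6 mm thick; three bays side by side along its y, 100 mm apart, each 126 (x) by 94 mm (y) inside. Origin: centre of the underside.
- free_bay (a point): Empty bay, at the tray's +y end: the point where the mid point of a plate lies when the plate rests in the bay's middle, long side along the tray's x (47 mm above the bay's floor). Axes as the tray's.

How it is judged (in metres and radians):
On the way, in this order (a step that is already met when the one before it is completed fails the run):
1. the catch has been pressed and the vee-block plate has sprung back out of its locked place (x of vee_plate_mid in the frame of dock_home below -0.008 m), for 0.1 s.
2. the two-pin plate is home in the dovetail with the catch up behind it (x of pin_plate_mid in the frame of dock_home above -0.003 m and distance between pin_plate_mid and dock_home below 0.005 m and value of joint catch below 0.02 rad), for 0.2 s.
At the end, for the whole second after the job is handed in: Two-pin plate locked in the base: within 5 mm of the home point, at most 3 mm short of it, level, catch up (under 0.02 rad), still. Vee-block plate flat (0.05 rad) and still on the floor of the tray's empty bay, within 20 mm of its middle. Green step plate within 15 mm of its start (all of step 2 and angle between the z axis of pin_plate_mid and the z axis of dock_home, either way round below 0.05 rad and linear speed of each of pin_plate, vee_plate below 0.01 m/s and horizontal distance between vee_plate_mid and free_bay below 0.02 m and z of vee_plate_mid in the frame of free_bay below 0.005 m and angle between vee_plate_mid's own z axis and vertical below 0.05 rad and distance of step_plate_mid from where it was at the start of the episode below 0.015 m); the robot touches nothing.
It fails at once if the two-pin plate is rammed into the base (more than 90 N) (contact force between pin_plate and dovetail_base above 90 N).
It fails at once if the green step plate is lifted or pushed away (distance of step_plate_mid from where it was at the start of the episode above 0.03 m).
It also fails if it takes over 72 s, if anything falls off the work surface, if the arm or the gripper's body presses on something with over 40 N, if the wrist force passes 120 N, or if a joint passes its speed limit or range.

## Working session

There is one attempt and no reset: what is moved stays moved. The work goes in short steps, Python scripts to look and compute and a tool call to move; the robot and the scene stay as the last step left them, time stands still between calls to the robot, and variables do not carry over. Pictures are saved under pics/ and viewed, at most 10 in all, crops included, and the job is handed in when it is done.

Besides the shell and the picture viewer there is one more tool, called after "Emit:" by a JSON object that holds its "fn" and its "kwargs". move_arm: Moves the arm, as the interface text tells. Shifts and turns lie within -1 to 1; 1 stands for 25 mm of shift or 4 degrees of turn. Its arguments: {"type":"object","properties":{"motion":{"type":"array","items":{"type":"array"}},"grip_force":{"type":"number"}},"required":["motion"]}

```bash
ls; mkdir -p pics; python3 - <<'E'
from workcell import *
import cv2
for n in("side","top"):
    cv2.imwrite(f"pics/{n}0.png",grab_frame(n)); print(n,camera_info(n))
print(state())
E
```

```text
pics
side {'fx': 394.67176126342406, 'fy': 394.67176126342406, 'cx': 310.80450790155146, 'cy': 196.21605000481338, 'rvec': array([ 0.21366393, -2.71989212,  1.46147662]), 'tvec': array([ 562.91154934,  139.10891238, 1034.11429395])}
top {'fx': 445.925209867007, 'fy': 445.925209867007, 'cx': 310.5025378485451, 'cy': 204.73170277165318, 'rvec': array([ 2.14774755, -2.1144151 ,  0.22793829]), 'tvec': array([ -65.07761597,  576.63433051, 1236.32677052])}
{'time_s': 0.1, 'qpos': array([-6.48589288e+01,  1.83477016e+01,  8.96974154e+01,  7.94623912e-06,
        7.20419874e+01, -1.14656963e+00]), 'qvel': array([ 0.00056059, -0.12621282, -0.13274423,  0.0124597 ,  0.0308964 ,
       -0.01793535]), 'effort': array([-9.46790806e-06, -4.13333094e+01, -2.32509863e+01,  7.29010091e-02,
        4.21108666e-02, -6.92245476e-05]), 'ee_pos': array([ 254.4694641 , -515.15340373,  213.22066298]), 'ee_rot': array([-1.79912913e+02, -1.75051813e-03,  2.62876370e+01]), 'force': array([0.01129221, 0.10197262, 0.05873661]), 'torque': array([-0.00148247, -0.00049994, -0.01225944]), 'gripper_force': 0.0, 'gripper_width': 91.46565311508142}
```

View pics/side0.png

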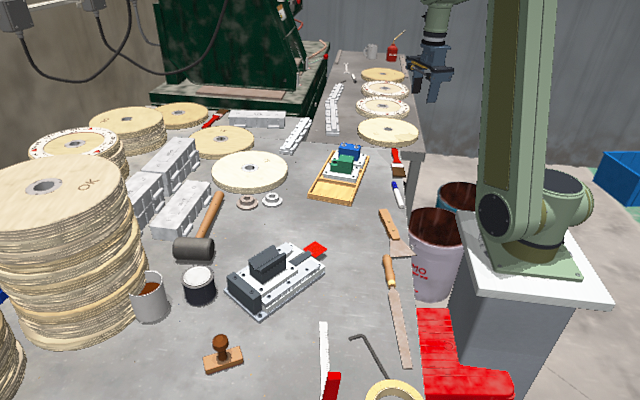

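View pics/top0.png

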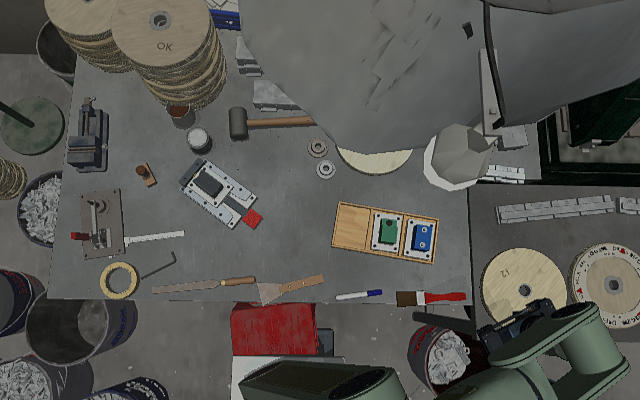

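The side view shows the base at about (275,280), with its red tab at (315,248) and the tray at (338,175). In the top view the base is at (218,192), the tab at (252,217), the empty bay at (351,227), the green plate at (389,231) and the blue plate at (421,236).

```bash
cat > h.py <<'E'
from workcell import *
import cv2, numpy as np
def cam(n):
    c=camera_info(n); K=np.array([[c['fx'],0,c['cx']],[0,c['fy'],c['cy']],[0,0,1.]])
    return K,cv2.Rodrigues(np.array(c['rvec'],float))[0],np.array(c['tvec'],float).reshape(3),
def rays(n,px):
    K,R,t=cam(n); px=np.atleast_2d(px).astype(float)
    d=np.c_[px,np.ones(len(px))]@np.linalg.inv(K).T@R
    return -R.T@t,d
def onz(n,px,z):
    o,d=rays(n,px); return o+d*((z-o[2])/d[:,2])[:,None]
def proj(n,P):
    K,R,t=cam(n); q=(np.atleast_2d(P)@R.T+t)@K.T; return q[:,:2]/q[:,2:]
def tri(pa,pb,a="top",b="side"):
    P=[]
    for n in(a,b):
        K,R,t=cam(n); P.append(K@np.c_[R,t])
    X=cv2.triangulatePoints(P[0],P[1],np.array(pa,float).reshape(2,1),np.array(pb,float).reshape(2,1))
    return (X[:3]/X[3]).ravel()
def mask(img,hlo,hhi,s,v,roi):
    h=cv2.cvtColor(img,cv2.COLOR_BGR2HSV); m=cv2.inRange(h,(hlo,s,v),(hhi,255,255))
    if hlo==0: m|=cv2.inRange(h,(170,s,v),(180,255,255))
    o=np.zeros_like(m); x0,y0,x1,y1=roi; o[y0:y1,x0:x1]=m[y0:y1,x0:x1]; return o
def big(m):
    c,_=cv2.findContours(m,cv2.RETR_EXTERNAL,cv2.CHAIN_APPROX_NONE); return max(c,key=cv2.contourArea)
E
python3 - <<'E'
from h import *
t=cv2.imread("pics/top0.png"); s=cv2.imread("pics/side0.png")
T=(325,190,450,275); B=(170,145,270,235); S=(215,220,335,330)
def rect(m,name,z,n):
    c=big(m); r=cv2.minAreaRect(c); b=cv2.boxPoints(r); w=onz(n,b,z)
    print(name,n,"area",cv2.contourArea(c),"ctr",onz(n,[r[0]],z).round(1)[0],"px",np.round(r[0],1),"edge lens",[round(float(np.linalg.norm(w[i]-w[(i+1)%4])),1) for i in range(4)],"dirs",[round(float(np.degrees(np.arctan2(*(w[(i+1)%4]-w[i])[1::-1]))),1) for i in range(2)])
rect(mask(t,0,8,120,80,B),"tab",25,"top"); rect(mask(s,0,8,120,80,(295,235,335,265)),"tab",25,"side")
rect(mask(t,100,125,100,60,T),"blue",72,"top"); rect(mask(t,45,90,80,40,T),"green",76,"top")
m=mask(t,8,28,60,70,T); m=cv2.morphologyEx(m,cv2.MORPH_CLOSE,np.ones((3,3))); 
c=cv2.convexHull(big(m)); o=np.zeros_like(m); cv2.fillPoly(o,[c],255); rect(o,"tray",20,"top")
out=np.zeros((600,800,3),np.uint8)
def put(im,roi,k,x,y):
    a=cv2.resize(im[roi[1]:roi[3],roi[0]:roi[2]],None,fx=k,fy=k,interpolation=cv2.INTER_CUBIC); a=a[:600-y,:800-x]; out[y:y+a.shape[0],x:x+a.shape[1]]=a
put(t,(170,150,270,235),4,0,0); put(s,(220,230,330,325),3.6,400,0); put(t,(325,195,445,270),3.3,0,345); put(s,(300,140,380,210),3.6,400,345)
cv2.imwrite("pics/crop1.png",out)
E
```

```text
tab top area 195.0 ctr [540.8 116.   25. ] px [251.6 218. ] edge lens [43.5, 44.8, 43.3, 44.6] dirs [-34.5, -126.0]
tab side area 185.0 ctr [542.6 121.2  25. ] px [314.6 248.9] edge lens [49.8, 56.3, 47.5, 53.6] dirs [-104.6, 143.0]
blue top area 334.0 ctr [ 486.  -375.8   72. ] px [422.8 237.3] edge lens [70.3, 43.5, 70.3, 43.1] dirs [-9.9, -97.3]
green top area 280.0 ctr [ 503.4 -279.    76. ] px [389.  230.5] edge lens [45.8, 65.7, 45.3, 65.6] dirs [-89.0, 178.6]
tray top area 4809.5 ctr [ 505.2 -279.8   20. ] px [385.5 232.4] edge lens [142.9, 313.2, 142.8, 306.8] dirs [-9.7, -99.2]
```

View pics/crop1.png

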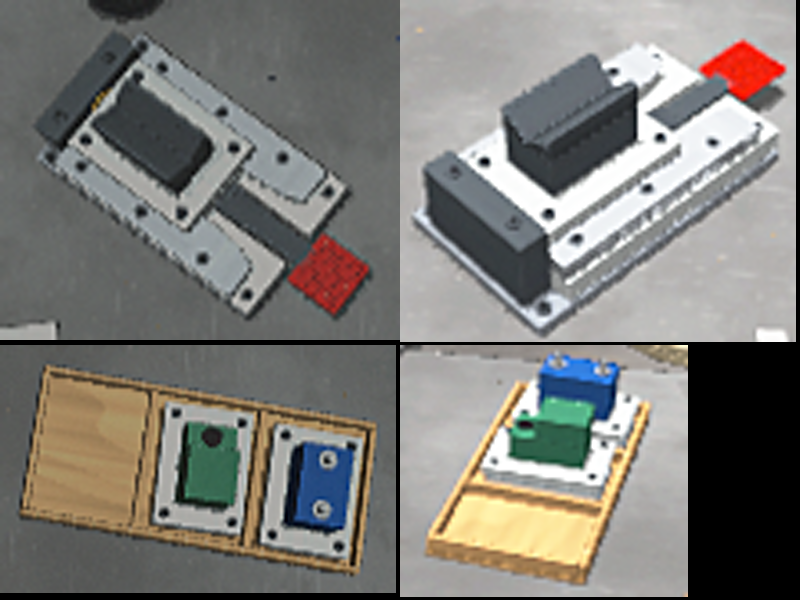

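Crop, top view: the vee plate's holes are at (85,140), (152,90), (233,147) and (182,213), and the tab is at (330,275). The lower half shows the pins at (328,459) and (320,510) and the empty bay on the left. I'll triangulate these points to check heights and get the axes.

```bash
python3 - <<'E'
from h import *
t=cv2.imread("pics/top0.png"); s=cv2.imread("pics/side0.png")
A=lambda p:((p[0]-2)/4+170,(p[1]-2)/4+150); Bc=lambda p:((p[0]-400)/3.6+219.6,p[1]/3.6+229.6)
C=lambda p:(p[0]/3.3+324.6,(p[1]-345)/3.3+194.6); D=lambda p:((p[0]-400)/3.6+299.6,(p[1]-345)/3.6+139.6)
H=[tri(A(a),Bc(b)) for a,b in [((85,140),(548,213)),((152,90),(485,162)),((182,213),(662,137)),((233,147),(613,72))]]
for h in H: print("hole",h.round(1))
print("vee mean",np.mean(H,0).round(1), "x dir",np.degrees(np.arctan2(*(H[0]+H[1]-H[2]-H[3])[1::-1])),"y dir",np.degrees(np.arctan2(*(H[0]+H[2]-H[1]-H[3])[1::-1])))
cor=onz("top",[A(p) for p in[(133,65),(255,150),(188,228),(72,138)]],50); print("plate corners z50",cor.round(0).tolist(),"mean",cor.mean(0).round(1))
hz=onz("top",[A(p) for p in[(85,140),(152,90),(182,213),(233,147)]],50); print("holes z50 mean",hz.mean(0).round(1))
bm=onz("top",[A(p) for p in[(351,187),(248,318)]],26); print("bed front",bm.round(1).tolist(),bm.mean(0).round(1))
tab=np.array([540.8,116]); 
for n,v in(("vee cor",cor.mean(0)),("holes",hz.mean(0)),("tri",np.mean(H,0)),("mouth",bm.mean(0))): d=v[:2]-tab; print(n,"dist",np.linalg.norm(d).round(1),"ang",np.degrees(np.arctan2(d[1],d[0])).round(2))
# rail/base long edges
E=onz("top",[A(p) for p in[(140,35),(351,187),(45,160),(248,318)]],26);
for i in(0,2): d=E[i]-E[i+1]; print("edge ang",np.degrees(np.arctan2(d[1],d[0])).round(2))
P=[tri(C(a),D(b)) for a,b in[((328,459),(603,369)),((320,510),(558,360))]]+[tri(C(a),D(b)) for a,b in[((328,459),(558,360)),((320,510),(603,369))]]
for p in P: print("pin",p.round(1))
pz=onz("top",[C((328,459)),C((320,510))],84); print(pz.round(1).tolist(),pz.mean(0).round(1))
W=onz("top",[C(p) for p in[(45,367),(376,424),(357,573),(21,516)]],20); print("tray",W.round(1).tolist(),W.mean(0).round(1))
print("tray tri near corners",tri(C((45,367)),D((428,545))).round(1),tri(C((21,516)),D((585,572))).round(1))
E
```

```text
hole [633.3 294.2  49.8]
hole [679.4 250.7  38.5]
hole [579.8 220.8  49.8]
hole [622.6 183.5  66. ]
vee mean [628.8 237.3  51.1] x dir 51.871802181114845 y dir 137.71889453700982
plate corners z50 [[690.0, 263.0, 50.0], [627.0, 170.0, 50.0], [569.0, 216.0, 50.0], [634.0, 304.0, 50.0]] mean [630.  238.1  50. ]
holes z50 mean [628.2 237.2  50. ]
bed front [[606.2, 101.8, 26.0], [507.0, 173.3, 26.0]] [556.6 137.5  26. ]
vee cor dist 151.2 ang 53.86
holes dist 149.5 ang 54.22
tri dist 149.9 ang 54.05
mouth dist 26.7 ang 53.78
edge ang 54.97
edge ang 53.38
pin [ 491.4 -377.8   74.8]
pin [ 486.3 -373.3   74.4]
pin [ 510.3 -379.4   74.7]
pin [ 466.5 -371.4   73.1]
[[507.8, -376.6, 84.0], [464.0, -368.3, 84.0]] [ 485.9 -372.4   84. ]
tray [[596.6, -139.6, 20.0], [549.4, -439.3, 20.0], [415.3, -416.8, 20.0], [461.2, -118.4, 20.0]] [ 505.6 -278.5   20. ]
tray tri near corners [ 599.6 -140.7    7.3] [ 463.6 -119.2   10.2]
```

Emit:
{"fn": "move_arm", "kwargs": {"motion": [[0,[0.4,1,0],[0,0,0.35]],[0,[0.4,1,0],[0,0,0.35]],[0,[0.4,1,0],[0,0,0.35]],[0,[0.4,1,0],[0,0,0.35]],[0,[0.4,1,0],[0,0,0.35]],[0,[0.4,1,0],[0,0,0.35]],[0,[0.4,1,0],[0,0,0.35]],[0,[0.4,1,0],[0,0,0.35]],[0,[0.4,1,0],[0,0,0.35]],[0,[0.4,1,0],[0,0,0.35]],[0,[0.4,1,0],[0,0,0.35]],[0,[0.4,1,0],[0,0,0.35]],[0,[0.4,1,0],[0,0,0.35]],[0,[0.4,1,0],[0,0,0.35]],[0,[0.4,1,0],[0,0,0.35]],[0,[0.4,1,0],[0,0,0.35]],[0,[0.4,1,0],[0,0,0.35]],[0,[0.4,1,0],[0,0,0.35]],[0,[0.4,1,0],[0,0,0.35]],[0,[0.4,1,0],[0,0,0.35]]], "grip_force": 20}}

```text
time_s: 1.77
ee_pos: [454.7, -14.2, 213.7]
ee_rot: [-180.0, 0.0, 54.4]
force: [0.4, 0.2, 0.4]
gripper_width: 0.4
gripper_force: 0.0
```

Emit:
{"fn": "move_arm", "kwargs": {"motion": [[0,[0.56,0.85,-0.5],[0,0,0]],[0,[0.56,0.85,-0.5],[0,0,0]],[0,[0.56,0.85,-0.5],[0,0,0]],[0,[0.56,0.85,-0.5],[0,0,0]],[0,[0.56,0.85,-1],[0,0,0]],[0,[0.56,0.85,-1],[0,0,0]],[0,[0,0,-1],[0,0,0]],[0,[0,0,0],[0,0,0]],[0,[0,0,0],[0,0,0]]]}}

```text
time_s: 2.52
ee_pos: [537.3, 111.7, 87.7]
ee_rot: [-179.8, 0.2, 54.3]
force: [-0.4, -0.3, -0.3]
gripper_width: 0.4
gripper_force: 0.0
```

Emit:
{"fn": "move_arm", "kwargs": {"motion": [[0,[0,0,-0.8],[0,0,0]],[0,[0,0,-0.8],[0,0,0]],[0,[0,0,-0.7],[0,0,0]],[0,[0,0,-0.3],[0,0,0]],[0,[0,0,-0.2],[0,0,0]],[0,[0,0,-0.2],[0,0,0]],[0,[0,0,-0.1],[0,0,0]],[0,[0,0,-0.05],[0,0,0]],[0,[0,0,0],[0,0,0]]]}}

```text
time_s: 3.27
ee_pos: [539.6, 112.0, 10.9]
ee_rot: [179.9, -0.1, 54.3]
force: [-0.3, -1.1, 2.3]
gripper_width: 0.6
gripper_force: 0.8
```

```bash
python3 - <<'E'
from h import *
a=grab_frame("top")[145:240,165:275]; b=grab_frame("side")[220:330,215:345]
o=np.hstack([cv2.resize(a,(400,345),interpolation=cv2.INTER_CUBIC),cv2.resize(b,(400,345),interpolation=cv2.INTER_CUBIC)])
cv2.imwrite("pics/press.png",o); print(state()['ee_pos'],state()['force'])
E
```

```text
[539.45494503 112.05429299  10.91648828] [ 1.53490906 -1.31991678  2.45642881]
```

View pics/press.png

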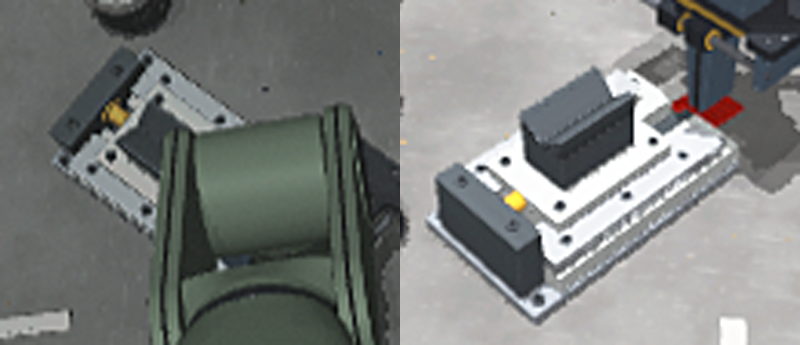

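The plate has sprung back: the brass ejector is out and a gap of roughly 20 mm shows. Next I'll lift, open and go over the block.

Emit:
{"fn": "move_arm", "kwargs": {"motion": [[80,[0,0,1],[0,0,0]],[80,[0,0,1],[0,0,0]],[80,[0,0,1],[0,0,0]],[80,[0,0,1],[0,0,0]],[80,[0.2,0.3,1],[0,0,0]],[80,[0.5,0.7,0.6],[0,0,0]],[80,[0.7,0.95,0],[0,0,0]],[80,[0.7,0.95,0],[0,0,0]],[80,[0.7,0.95,0],[0,0,0]],[80,[0.4,0.6,0],[0,0,0]],[80,[0,0,-0.5],[0,0,0]],[80,[0,0,-1],[0,0,0]],[80,[0,0,-1],[0,0,0]],[80,[0,0,-0.8],[0,0,0]],[80,[0,0,-0.4],[0,0,0]],[80,[0,0,0],[0,0,0]],[80,[0,0,0],[0,0,0]]]}}

```text
time_s: 4.78
ee_pos: [618.8, 223.2, 57.9]
ee_rot: [-180.0, 0.0, 54.3]
force: [0.6, 0.9, 0.7]
gripper_width: 80.4
gripper_force: 0.0
```

```bash
python3 - <<'E'
from h import *
a=grab_frame("top")[145:240,165:275]; b=grab_frame("side")[220:330,215:345]
o=np.hstack([cv2.resize(a,(400,345),interpolation=cv2.INTER_CUBIC),cv2.resize(b,(400,345),interpolation=cv2.INTER_CUBIC)])
cv2.imwrite("pics/grip.png",o); print(state()['ee_pos'],state()['force'])
E
```

```text
[619.74171216 223.54735102  59.37018499] [ 0.14213491 -0.16113881  0.3439845 ]
```

View pics/grip.png

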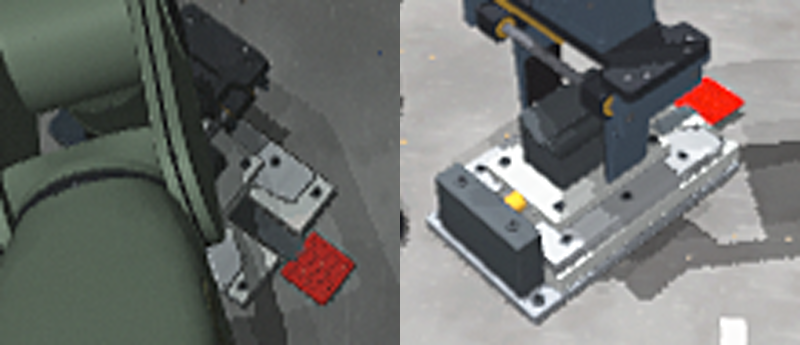

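The fingers straddle the block, perhaps 5 mm off along x, which the grip tolerates. Closing gently.

Emit:
{"fn": "move_arm", "kwargs": {"motion": [[38,[0,0,0],[0,0,0]],[38,[0,0,0],[0,0,0]],[38,[0,0,0],[0,0,0]],[38,[0,0,0],[0,0,0]],[38,[0,0,0],[0,0,0]],[38,[0,0,0],[0,0,0]]], "grip_force": 15}}

```text
time_s: 5.38
ee_pos: [618.5, 223.3, 57.8]
ee_rot: [-180.0, 0.0, 54.3]
force: [-0.8, -0.5, 0.6]
gripper_width: 43.9
gripper_force: 15.0
```

Emit:
{"fn": "move_arm", "kwargs": {"motion": [[38,[0,0,0],[0,0,0]],[38,[-0.15,-0.2,0],[0,0,0]],[38,[-0.23,-0.32,0],[0,0,0]],[38,[-0.23,-0.32,0],[0,0,0]],[38,[-0.23,-0.32,0],[0,0,0]],[38,[-0.23,-0.32,0],[0,0,0]],[38,[0,0,0],[0,0,0]]], "grip_force": 35}}

```text
time_s: 5.97
ee_pos: [590.1, 183.9, 57.9]
ee_rot: [-180.0, 0.1, 54.2]
force: [-0.3, -0.4, -1.1]
gripper_width: 43.9
gripper_force: 35.0
```

```bash
python3 - <<'E'
from h import *
s=state(); print(s['ee_pos'],s['ee_rot'],s['force'],s['torque'])
E
```

```text
[590.0578845  183.8679157   57.92080835] [-1.79960210e+02  1.47692180e-01  5.42291699e+01] [-0.30168693 -0.40602105 -1.14068147] [-0.20142173  0.03685354 -0.00335741]
```

Emit:
{"fn": "move_arm", "kwargs": {"motion": [[38,[-0.3,-0.42,0],[0,0,0]],[38,[-0.3,-0.42,0],[0,0,0]],[38,[-0.3,-0.42,0],[0,0,0]],[38,[-0.3,-0.42,0],[0,0,0]],[38,[-0.3,-0.42,0],[0,0,0]],[38,[-0.3,-0.42,0],[0,0,0]],[38,[-0.3,-0.42,0],[0,0,0]],[38,[-0.3,-0.42,0],[0,0,0]],[38,[-0.3,-0.42,0],[0,0,0]],[38,[0,0,0],[0,0,0]],[38,[0,0,0],[0,0,0]]]}}

```text
time_s: 6.88
ee_pos: [523.1, 90.8, 57.2]
ee_rot: [-179.9, 0.1, 54.2]
force: [0.5, -0.5, -4.6]
gripper_width: 44.0
gripper_force: 35.0
```

```bash
python3 - <<'E'
from h import *
s=state(); print(s['ee_pos'],s['ee_rot'],s['force'],s['torque'])
b=grab_frame("side")[180:330,215:415]
cv2.imwrite("pics/out.png",cv2.resize(b,None,fx=3,fy=3,interpolation=cv2.INTER_CUBIC))
E
```

```text
[523.06969085  90.78396822  57.19667056] [-1.79913781e+02  1.01244011e-01  5.42249820e+01] [ 0.52882264 -0.54118851 -4.56733148] [-0.29013471  0.22967672  0.07748425]
```

View pics/out.png

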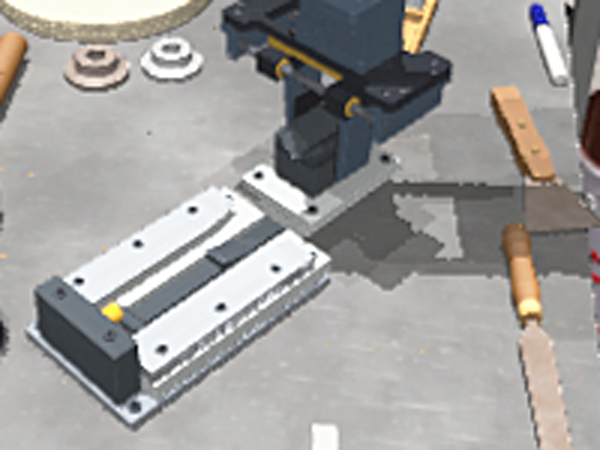

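The plate is out, with its nose at the bed's front edge. I'll use its holes at (259,175) and (387,160) to find its offset from the TCP.

```bash
python3 - <<'E'
from h import *
f=lambda p:(p[0]/3+214.7,p[1]/3+179.7); g=lambda p:((p[0]-400)/3.6+219.6,p[1]/3.6+229.6)
c0=onz("side",[g((485,162)),g((662,137))],50).mean(0); print("initial via side",c0, "(top 628.2,237.2)")
c=onz("side",[f((259,175)),f((387,160))],49.3).mean(0); print("now",c)
u=np.array([np.cos(np.radians(54.1)),np.sin(np.radians(54.1))]); v=np.array([-u[1],u[0]])
for p in(c0,c): print("base xy",(p[:2]-[616.3,220])@u,(p[:2]-[616.3,220])@v)
t=np.array([523.1,90.8])-[616.3,220]; print("tcp",t@u,t@v)
E
```

```text
initial via side [630.98632323 240.61906649  50.        ] (top 628.2,237.2)
now [526.61696188  95.7374038   49.3       ]
base xy 25.31395640348076 0.19391724839631053
base xy -153.24553169183764 -0.217156063600072
tcp -159.30728359337235 -0.26342760071584337
```

Emit:
{"fn": "move_arm", "kwargs": {"motion": [[38,[0,0,0.4],[0,0,0]],[38,[0,0,0.8],[0,0,0]],[38,[0,0,1],[0,0,0]],[38,[0,0,1],[0,0,0]],[38,[0,-0.4,0.8],[0,0,-0.5]],[38,[0,-0.8,0],[0,0,-1]],[38,[0,-1,0],[0,0,-1]],[38,[0,-1,0],[0,0,-1]],[38,[0,-1,0],[0,0,-1]],[38,[0,-1,0],[0,0,-1]],[38,[0,-1,0],[0,0,-1]],[38,[0,-1,0],[0,0,-1]],[38,[0,-1,0],[0,0,-1]],[38,[0,-1,0],[0,0,-1]],[38,[0,-0.8,0],[0,0,-1]],[38,[0,-0.4,0],[0,0,-1]],[38,[0,0,0],[0,0,-1]],[38,[0,0,0],[0,0,-1]],[38,[0,0,0],[0,0,-1]],[38,[0,0,0],[0,0,-1]]]}}

```text
time_s: 8.6
ee_pos: [525.0, -168.0, 158.1]
ee_rot: [-180.0, -0.0, -7.9]
force: [0.2, 0.1, -4.6]
gripper_width: 44.2
gripper_force: 35.0
```

Emit:
{"fn": "move_arm", "kwargs": {"motion": [[38,[-0.3,-0.48,-0.5],[0,0,-0.25]],[38,[0,0,-1],[0,0,0]],[38,[0,0,-1],[0,0,0]],[38,[0,0,-1],[0,0,0]],[38,[0,0,-0.5],[0,0,0]],[38,[0,0,-0.2],[0,0,0]],[38,[0,0,-0.2],[0,0,0]],[38,[0,0,0],[0,0,0]]]}}

```text
time_s: 9.27
ee_pos: [517.5, -180.2, 47.7]
ee_rot: [180.0, -0.0, -8.7]
force: [0.6, -0.7, -4.6]
gripper_width: 44.1
gripper_force: 35.0
```

```bash
python3 - <<'E'
from h import *
s=state(); print(s['ee_pos'],s['ee_rot'],s['force'])
b=grab_frame("side")[130:220,290:390]; a=grab_frame("top")[190:280,325:450]
cv2.imwrite("pics/bay.png",np.hstack([cv2.resize(b,(400,360),interpolation=cv2.INTER_CUBIC),cv2.resize(a,(400,360),interpolation=cv2.INTER_CUBIC)]))
E
```

```text
[ 517.5028447  -180.16771555   47.69802635] [ 1.79998880e+02 -1.50671322e-02 -8.68864729e+00] [ 0.61339762 -0.70063126 -4.58420897]
```

View pics/bay.png

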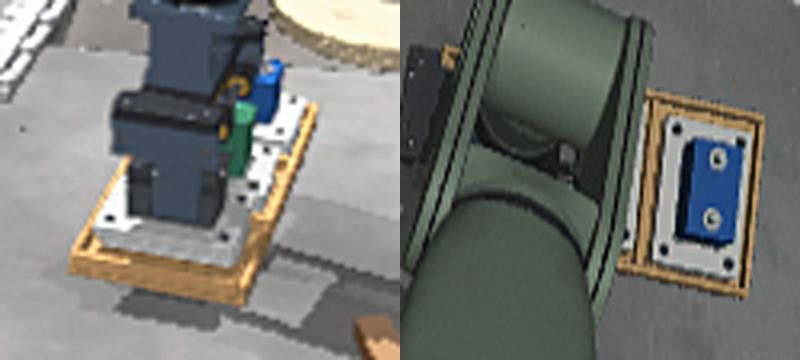

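The plate sits inside the bay outline, clear of the walls. Lowering the rest of the way.

Emit:
{"fn": "move_arm", "kwargs": {"motion": [[38,[0,0,-0.15],[0,0,0]],[38,[0,0,-0.12],[0,0,0]],[38,[0,0,-0.08],[0,0,0]],[38,[0,0,-0.04],[0,0,0]],[38,[0,0,0],[0,0,0]]]}}

```text
time_s: 9.78
ee_pos: [516.9, -180.3, 37.9]
ee_rot: [180.0, 0.0, -8.7]
force: [0.4, 0.2, -4.5]
gripper_width: 44.2
gripper_force: 35.0
```

Emit:
{"fn": "move_arm", "kwargs": {"motion": [[38,[0,0,-0.04],[0,0,0]],[38,[0,0,-0.04],[0,0,0]],[38,[0,0,0],[0,0,0]]]}}

```text
time_s: 10.03
ee_pos: [516.8, -180.2, 37.3]
ee_rot: [180.0, -0.0, -8.7]
force: [-3.3, 1.3, 4.9]
gripper_width: 44.0
gripper_force: 35.0
```

Emit:
{"fn": "move_arm", "kwargs": {"motion": [[70,[0,0,0],[0,0,0]],[70,[0,0,0],[0,0,0]],[70,[0,0,0],[0,0,0]],[70,[0,0,0.6],[0,0,0]],[70,[0,0,1],[0,0,0]],[70,[0,0,1],[0,0,0]],[70,[0,0,0.8],[0,0,0]],[70,[-0.1,-0.77,0],[0,0,-0.35]],[70,[-0.15,-1,0],[0,0,0]],[70,[-0.15,-1,0],[0,0,0]],[70,[-0.15,-1,0],[0,0,0]],[70,[-0.15,-1,0],[0,0,0]],[70,[-0.15,-1,0],[0,0,0]],[70,[-0.2,-1,0],[0,0,0]],[70,[-0.18,-1,0],[0,0,0]],[70,[0,0,0],[0,0,0]],[70,[0,0,0],[0,0,0]]]}}

```text
time_s: 11.45
ee_pos: [485.9, -375.6, 120.7]
ee_rot: [-180.0, -0.0, -10.2]
force: [0.3, 0.1, -0.2]
gripper_width: 70.1
gripper_force: 0.0
```

```bash
python3 - <<'E'
from h import *
s=state(); print(s['ee_pos'],s['ee_rot'],s['force'])
b=grab_frame("side")[130:220,290:390]; a=grab_frame("top")[190:280,325:450]
cv2.imwrite("pics/bay2.png",np.hstack([cv2.resize(b,(400,360),interpolation=cv2.INTER_CUBIC),cv2.resize(a,(400,360),interpolation=cv2.INTER_CUBIC)]))
E
```

```text
[ 485.93617543 -375.60939252  120.71478954] [-1.79992153e+02 -9.63441294e-03 -1.02416795e+01] [ 0.34442699  0.05825518 -0.16461124]
```

View pics/bay2.png

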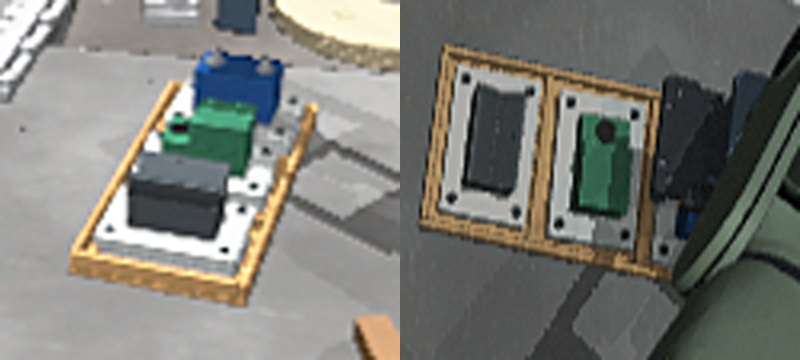

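The vee plate lies flat in its bay and the green plate is untouched. Going down on the blue block.

Emit:
{"fn": "move_arm", "kwargs": {"motion": [[70,[0,0,-0.6],[0,0,0]],[70,[0,0,-1],[0,0,0]],[70,[0,0,-0.9],[0,0,0]],[70,[0,0,-0.5],[0,0,0]],[70,[0,0,-0.3],[0,0,0]],[70,[0,0,0],[0,0,0]],[38,[0,0,0],[0,0,0]],[38,[0,0,0],[0,0,0]],[38,[0,0,0],[0,0,0]],[38,[0,0,0],[0,0,0]],[38,[0,0,0],[0,0,0]]], "grip_force": 15}}

```text
time_s: 12.47
ee_pos: [486.6, -375.0, 39.5]
ee_rot: [179.9, -0.1, -10.1]
force: [-0.1, 1.1, 3.0]
gripper_width: 44.3
gripper_force: 14.9
```

Emit:
{"fn": "move_arm", "kwargs": {"motion": [[38,[0,0,0],[0,0,0]],[38,[0,0,0],[0,0,0]]], "grip_force": 45}}

```text
time_s: 12.63
ee_pos: [486.6, -375.0, 39.5]
ee_rot: [179.9, -0.1, -10.1]
force: [0.4, 0.5, 6.3]
gripper_width: 44.0
gripper_force: 44.9
```

Emit:
{"fn": "move_arm", "kwargs": {"motion": [[38,[0,0,0.3],[0,0,0]],[38,[0,0,0.7],[0,0,0]],[38,[0,0,1],[0,0,0]],[38,[0,0,1],[0,0,0]],[38,[0,0,1],[0,0,0]],[38,[0,0.4,0.2],[0,0,0.4]],[38,[0.05,0.8,0],[0,0,0.8]],[38,[0.07,1,0],[0,0,0.9]],[38,[0.07,1,0],[0,0,0.9]],[38,[0.07,1,0],[0,0,0.9]],[38,[0.07,1,0],[0,0,0.9]],[38,[0.07,1,0],[0,0,0.9]],[38,[0.07,1,0],[0,0,0.9]],[38,[0.07,1,0],[0,0,0.9]],[38,[0.07,1,0],[0,0,0.9]],[38,[0.07,1,0],[0,0,0.9]]]}}

```text
time_s: 13.97
ee_pos: [501.3, -117.2, 141.7]
ee_rot: [-179.8, 0.2, 27.3]
force: [0.0, 0.6, -5.1]
gripper_width: 44.2
gripper_force: 44.9
```

Emit:
{"fn": "move_arm", "kwargs": {"motion": [[38,[0.07,1,0],[0,0,0.9]],[38,[0.07,1,0],[0,0,0.9]],[38,[0.07,1,0],[0,0,0.9]],[38,[0.07,1,0],[0,0,0.9]],[38,[0.07,1,0],[0,0,0.9]],[38,[0.07,1,0],[0,0,0.9]],[38,[0.07,1,0],[0,0,0.9]],[38,[0.07,0.8,0],[0,0,0.5]],[38,[0,0.4,0],[0,0,0]],[38,[0,0,0],[0,0,0]],[38,[0,0,0],[0,0,0]]]}}

```text
time_s: 14.88
ee_pos: [516.0, 85.4, 142.5]
ee_rot: [-179.9, 0.1, 54.4]
force: [0.3, -0.5, -5.3]
gripper_width: 43.6
gripper_force: 44.9
```

Emit:
{"fn": "move_arm", "kwargs": {"motion": [[38,[0.08,-0.06,-0.6],[0,0,0]],[38,[0,0,-1],[0,0,0]],[38,[0,0,-1],[0,0,0]],[38,[0,0,-0.4],[0,0,0]],[38,[0,0,-0.15],[0,0,0]],[38,[0,0,0],[0,0,0]],[38,[0,0,0],[0,0,0]]]}}

```text
time_s: 15.47
ee_pos: [520.0, 83.6, 65.6]
ee_rot: [179.9, -0.1, 54.2]
force: [-0.5, 0.6, -4.2]
gripper_width: 43.9
gripper_force: 44.9
```

```bash
python3 - <<'E'
from h import *
s=state(); print(s['ee_pos'],s['ee_rot'],s['force'])
b=grab_frame("side")[180:330,215:415]
cv2.imwrite("pics/in.png",cv2.resize(b,None,fx=4,fy=4,interpolation=cv2.INTER_CUBIC))
u=np.array([np.cos(np.radians(54.1)),np.sin(np.radians(54.1))]); v=np.array([-u[1],u[0]]); t=s['ee_pos'][:2]-[616.3,220]; print(t@u,t@v)
E
```

```text
[520.04856378  83.61682232  65.62641868] [ 1.79915771e+02 -6.63572038e-02  5.42488977e+01] [-0.456247    0.58139019 -4.20059403]
-166.9152344749525 -2.003654029153992
```

View pics/in.png

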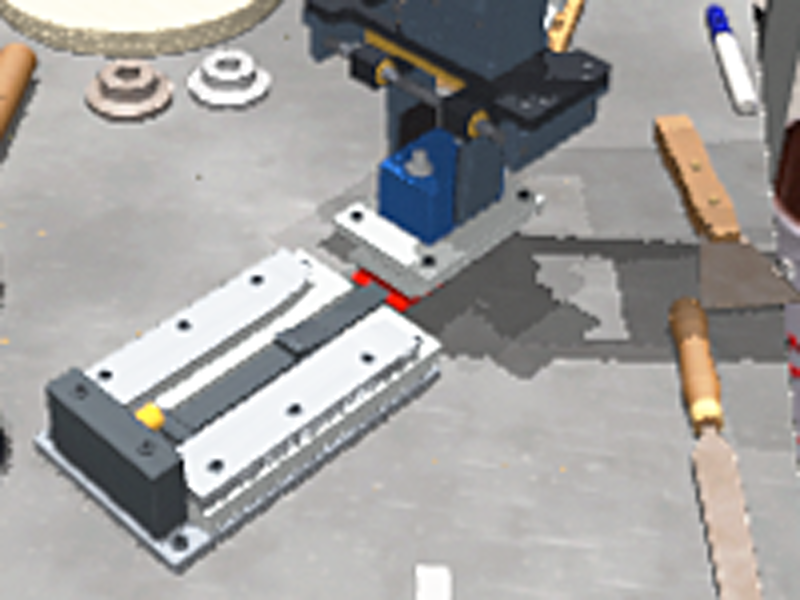

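Emit:
{"fn": "move_arm", "kwargs": {"motion": [[38,[0.07,0.28,-0.08],[0,0,0]],[38,[0.24,0.32,-0.08],[0,0,0]],[38,[0,0,0],[0,0,0]],[38,[0,0,0],[0,0,0]]]}}

```text
time_s: 15.85
ee_pos: [527.6, 99.7, 61.0]
ee_rot: [179.9, -0.0, 54.4]
force: [-0.4, 0.1, -4.1]
gripper_width: 43.9
gripper_force: 44.9
```

```bash
cat > st.py <<'E'
from h import *
s=state(); u=np.array([np.cos(np.radians(54.1)),np.sin(np.radians(54.1))]); v=np.array([-u[1],u[0]]); t=s['ee_pos'][:2]-[616.3,220]; f=s['force']
print("t",s['time_s'],"x,y,z",(t@u).round(1),(t@v).round(1),s['ee_pos'][2].round(1),"rot",s['ee_rot'].round(1),"F",(f[:2]@u).round(1),(f[:2]@v).round(1),f[2].round(1),"T",s['torque'].round(2))
E
python3 st.py
```

```text
t 15.85 x,y,z -149.4 1.3 61.0 rot [179.9  -0.   54.4] F -0.2 0.4 -4.1 T [-0.04 -0.    0.02]
```

Emit:
{"fn": "move_arm", "kwargs": {"motion": [[38,[0.03,-0.02,-0.04],[0,0,0]],[38,[0,0,-0.02],[0,0,0]],[38,[0,0,0],[0,0,0]]]}}

```text
time_s: 16.1
ee_pos: [527.8, 98.5, 59.5]
ee_rot: [180.0, -0.0, 54.3]
force: [-1.6, -0.5, -2.4]
gripper_width: 43.5
gripper_force: 44.9
```

```bash
python3 st.py
```

```text
t 16.1 x,y,z -150.3 0.5 59.5 rot [180.   -0.   54.3] F -1.4 1.0 -2.4 T [ 0.13 -0.    0.02]
```

Emit:
{"fn": "move_arm", "kwargs": {"motion": [[38,[0.14,0.195,0],[0,0,0]],[38,[0.14,0.195,0],[0,0,0]],[38,[0.14,0.195,0],[0,0,0]],[38,[0.14,0.195,0],[0,0,0]],[38,[0,0,0],[0,0,0]]]}}

```text
time_s: 16.52
ee_pos: [543.2, 119.3, 59.4]
ee_rot: [179.9, -0.1, 54.3]
force: [0.6, 1.0, -0.6]
gripper_width: 44.0
gripper_force: 44.9
```

```bash
python3 st.py
```

```text
t 16.5167 x,y,z -124.4 0.2 59.4 rot [ 1.799e+02 -1.000e-01  5.430e+01] F 1.2 0.1 -0.6 T [ 0.32 -0.2  -0.  ]
```

Emit:
{"fn": "move_arm", "kwargs": {"motion": [[38,[0.14,0.195,0],[0,0,0]],[38,[0.14,0.195,0],[0,0,0]],[38,[0.14,0.195,0],[0,0,0]],[38,[0.14,0.195,0],[0,0,0]],[38,[0.14,0.195,0],[0,0,0]],[38,[0.14,0.195,0],[0,0,0]],[38,[0,0,0],[0,0,0]]]}}

```text
time_s: 17.1
ee_pos: [563.7, 148.3, 59.4]
ee_rot: [180.0, -0.1, 54.3]
force: [-0.0, 0.0, 2.6]
gripper_width: 44.3
gripper_force: 44.9
```

```bash
python3 st.py
```

```text
t 17.1 x,y,z -88.9 0.6 59.4 rot [ 1.80e+02 -1.00e-01  5.43e+01] F -0.0 0.0 2.6 T [0.14 0.03 0.03]
```

Emit:
{"fn": "move_arm", "kwargs": {"motion": [[38,[0.16,0.225,0],[0,0,0]],[38,[0.16,0.225,0],[0,0,0]],[38,[0.16,0.225,0],[0,0,0]],[38,[0.16,0.225,0],[0,0,0]],[38,[0.16,0.225,0],[0,0,0]],[38,[0,0,0],[0,0,0]]]}}

```text
time_s: 17.6
ee_pos: [584.3, 177.2, 59.5]
ee_rot: [179.9, -0.2, 54.3]
force: [-0.1, 2.4, 4.0]
gripper_width: 43.9
gripper_force: 44.9
```

```bash
python3 st.py
```

```text
t 17.6 x,y,z -53.4 0.8 59.5 rot [179.9  -0.2  54.3] F 1.9 1.5 4.0 T [ 0.43 -0.09  0.02]
```

Emit:
{"fn": "move_arm", "kwargs": {"motion": [[38,[0.18,0.21,0.02],[0,0,0]],[38,[0.17,0.22,0],[0,0,0]],[38,[0.17,0.22,0],[0,0,0]],[38,[0.17,0.22,0],[0,0,0]],[38,[0.17,0.22,0],[0,0,0]],[38,[0.17,0.22,0],[0,0,0]],[38,[0.15,0.2,0],[0,0,0]],[38,[0,0,0],[0,0,0]]]}}

```text
time_s: 18.27
ee_pos: [613.2, 214.7, 59.5]
ee_rot: [180.0, -0.1, 54.3]
force: [0.8, 1.9, -1.1]
gripper_width: 43.8
gripper_force: 44.9
```

```bash
python3 st.py
```

```text
t 18.2667 x,y,z -6.2 -0.6 59.5 rot [ 1.80e+02 -1.00e-01  5.43e+01] F 2.0 0.4 -1.1 T [ 0.14 -0.09 -0.05]
```

Emit:
{"fn": "move_arm", "kwargs": {"motion": [[38,[0.12,0.17,0],[0,0,0]],[38,[0.12,0.17,0],[0,0,0]],[38,[0.06,0.08,0],[0,0,0]],[38,[0.06,0.08,0],[0,0,0]],[38,[0.06,0.08,0],[0,0,0]],[38,[0.06,0.08,0],[0,0,0]],[38,[0,0,0],[0,0,0]]], "grip_force": 55}}

```text
time_s: 18.85
ee_pos: [622.0, 227.8, 59.8]
ee_rot: [-179.9, 0.3, 54.3]
force: [-7.4, -6.4, 6.4]
gripper_width: 44.0
gripper_force: 54.9
```

```bash
python3 st.py
```

```text
t 18.85 x,y,z 9.6 -0.1 59.8 rot [-179.9    0.3   54.3] F -9.5 2.3 6.4 T [-1.04  0.99 -0.28]
```

Emit:
{"fn": "move_arm", "kwargs": {"motion": [[38,[0.06,0.08,0],[0,0,0]],[38,[0.06,0.08,0],[0,0,0]],[38,[0.06,0.08,0],[0,0,0]],[38,[0,0,0],[0,0,0]]]}}

```text
time_s: 19.18
ee_pos: [625.4, 232.7, 59.9]
ee_rot: [-179.8, 0.5, 54.2]
force: [-10.0, -7.8, 9.7]
gripper_width: 43.5
gripper_force: 54.9
```

```bash
python3 st.py
```

```text
t 19.1833 x,y,z 15.7 0.1 59.9 rot [-179.8    0.5   54.2] F -12.2 3.5 9.7 T [-1.41  1.46 -0.31]
```

Emit:
{"fn": "move_arm", "kwargs": {"motion": [[38,[0.05,0.06,0.02],[0,0,0]],[38,[0.05,0.06,0],[0,0,0]],[38,[0.04,0.05,0],[0,0,0]],[38,[0,0,0],[0,0,0]]]}}

```text
time_s: 19.52
ee_pos: [628.0, 236.5, 60.1]
ee_rot: [-179.7, 0.6, 54.2]
force: [-10.9, -9.9, 9.7]
gripper_width: 43.9
gripper_force: 54.9
```

```bash
python3 st.py
```

```text
t 19.5167 x,y,z 20.2 0.2 60.1 rot [-179.7    0.6   54.2] F -14.4 3.0 9.7 T [-1.6   1.7  -0.38]
```

Emit:
{"fn": "move_arm", "kwargs": {"motion": [[38,[0.03,0.03,0],[0,0,0]],[38,[0.02,0.03,0],[0,0,0]],[38,[0.02,0.03,0],[0,0,0]],[38,[0,0,0],[0,0,0]]]}}

```text
time_s: 19.85
ee_pos: [629.4, 238.4, 60.1]
ee_rot: [-179.7, 0.7, 54.2]
force: [-11.9, -9.8, 10.3]
gripper_width: 43.8
gripper_force: 54.9
```

```bash
python3 st.py
```

```text
t 19.85 x,y,z 22.6 0.2 60.1 rot [-179.7    0.7   54.2] F -14.9 3.9 10.3 T [-1.64  1.78 -0.39]
```

Emit:
{"fn": "move_arm", "kwargs": {"motion": [[38,[0.02,0.03,0],[0,0,0]],[38,[0.02,0.03,0],[0,0,0]],[38,[0,0,0],[0,0,0]]]}}

```text
time_s: 20.1
ee_pos: [630.7, 240.3, 60.0]
ee_rot: [-179.8, 0.6, 54.3]
force: [-10.3, -9.9, 9.4]
gripper_width: 43.4
gripper_force: 54.9
```

```bash
python3 st.py
```

```text
t 20.1 x,y,z 24.9 0.2 60.0 rot [-179.8    0.6   54.3] F -14.0 2.6 9.4 T [-1.43  1.61 -0.29]
```

Emit:
{"fn": "move_arm", "kwargs": {"motion": [[38,[0.02,0.03,0],[0,0,0]],[38,[0.02,0.03,0],[0,0,0]],[38,[0,0,0],[0,0,0]]]}}

```text
time_s: 20.35
ee_pos: [631.0, 240.8, 60.1]
ee_rot: [-179.7, 0.8, 54.3]
force: [-12.8, -11.8, 11.2]
gripper_width: 43.6
gripper_force: 55.0
```

```bash
python3 st.py
```

```text
t 20.35 x,y,z 25.5 0.3 60.1 rot [-179.7    0.8   54.3] F -17.0 3.5 11.2 T [-1.76  1.78 -0.32]
```

Emit:
{"fn": "move_arm", "kwargs": {"motion": [[38,[0.02,0.03,0],[0,0,0]],[38,[0.02,0.03,0],[0,0,0]],[38,[0,0,0],[0,0,0]]]}}

```text
time_s: 20.6
ee_pos: [631.0, 241.0, 60.1]
ee_rot: [-179.7, 0.9, 54.3]
force: [-15.6, -15.7, 12.8]
gripper_width: 43.8
gripper_force: 55.0
```

```bash
python3 st.py
```

```text
t 20.6 x,y,z 25.6 0.4 60.1 rot [-179.7    0.9   54.3] F -21.9 3.5 12.8 T [-2.24  2.09 -0.41]
```

Motion has stopped at 25.6 mm with the force rising, so the plate is at the stop block. I'll back off gently: if the catch holds, the plate won't follow.

Emit:
{"fn": "move_arm", "kwargs": {"motion": [[38,[-0.04,-0.06,0],[0,0,0]],[38,[-0.04,-0.06,0],[0,0,0]],[38,[-0.04,-0.06,0],[0,0,0]],[38,[-0.02,-0.03,0],[0,0,0]],[38,[0,0,0],[0,0,0]]]}}

```text
time_s: 21.02
ee_pos: [630.9, 240.0, 59.7]
ee_rot: [-179.8, 0.3, 54.3]
force: [-6.4, -3.6, 3.1]
gripper_width: 43.6
gripper_force: 55.0
```

```bash
python3 st.py
```

```text
t 21.0167 x,y,z 24.7 -0.1 59.7 rot [-179.8    0.3   54.3] F -6.7 3.1 3.1 T [-0.53  0.98  0.13]
```

Emit:
{"fn": "move_arm", "kwargs": {"motion": [[38,[-0.03,-0.04,0],[0,0,0]],[38,[-0.03,-0.04,0],[0,0,0]],[38,[0,0,0],[0,0,0]]]}}

```text
time_s: 21.27
ee_pos: [630.3, 238.8, 59.6]
ee_rot: [-179.9, 0.2, 54.3]
force: [-4.5, -2.7, 0.9]
gripper_width: 43.8
gripper_force: 55.0
```

```bash
python3 st.py
```

```text
t 21.2667 x,y,z 23.4 -0.3 59.6 rot [-179.9    0.2   54.3] F -4.8 2.1 0.9 T [-0.26  0.78  0.18]
```

Emit:
{"fn": "move_arm", "kwargs": {"motion": [[38,[-0.03,-0.04,0],[0,0,0]],[38,[-0.03,-0.04,0],[0,0,0]],[38,[0,0,0],[0,0,0]]]}}

```text
time_s: 21.52
ee_pos: [630.3, 238.5, 59.6]
ee_rot: [-179.9, -0.1, 54.2]
force: [-2.5, 4.0, -3.1]
gripper_width: 43.8
gripper_force: 55.0
```

```bash
python3 st.py
```

```text
t 21.5167 x,y,z 23.2 -0.5 59.6 rot [-1.799e+02 -1.000e-01  5.420e+01] F 1.8 4.4 -3.1 T [ 0.82  0.34 -0.05]
```

The catch holds: the force reversed while the plate stayed put. Releasing and lifting away.

Emit:
{"fn": "move_arm", "kwargs": {"motion": [[70,[0,0,0],[0,0,0]],[70,[0,0,0],[0,0,0]],[70,[0,0,0],[0,0,0]],[70,[0,0,0.5],[0,0,0]],[70,[0,0,1],[0,0,0]],[70,[0,0,1],[0,0,0]],[70,[0,0,1],[0,0,0]],[70,[0,0,1],[0,0,0]],[70,[0,-0.7,0.5],[0,0,0]],[70,[0,-1,0],[0,0,0]],[70,[0,-1,0],[0,0,0]],[70,[0,-1,0],[0,0,0]],[70,[0,-1,0],[0,0,0]],[70,[0,-1,0],[0,0,0]],[70,[0,-1,0],[0,0,0]],[70,[0,-1,0],[0,0,0]],[70,[0,-0.5,0],[0,0,0]],[70,[0,0,0],[0,0,0]]]}}

```text
time_s: 23.02
ee_pos: [630.2, 28.9, 185.6]
ee_rot: [179.9, 0.0, 54.1]
force: [0.6, 0.9, 1.3]
gripper_width: 70.0
gripper_force: 0.0
```

```bash
python3 st.py; python3 - <<'E'
from h import *
t=grab_frame("top"); s=grab_frame("side")
R=lambda i,r,w,h:cv2.resize(i[r[1]:r[3],r[0]:r[2]],(w,h),interpolation=cv2.INTER_CUBIC)
o=np.vstack([np.hstack([R(t,(170,150,270,225),400,300),R(s,(220,230,330,312),400,300)]),np.hstack([R(t,(325,190,450,284),400,300),R(s,(300,140,380,200),400,300)])])
cv2.imwrite("pics/end.png",o)
E
```

```text
t 23.0167 x,y,z -146.6 -123.3 185.6 rot [179.9   0.   54.1] F 1.0 0.0 1.3 T [-0.02  0.01  0.01]
```

View pics/end.png

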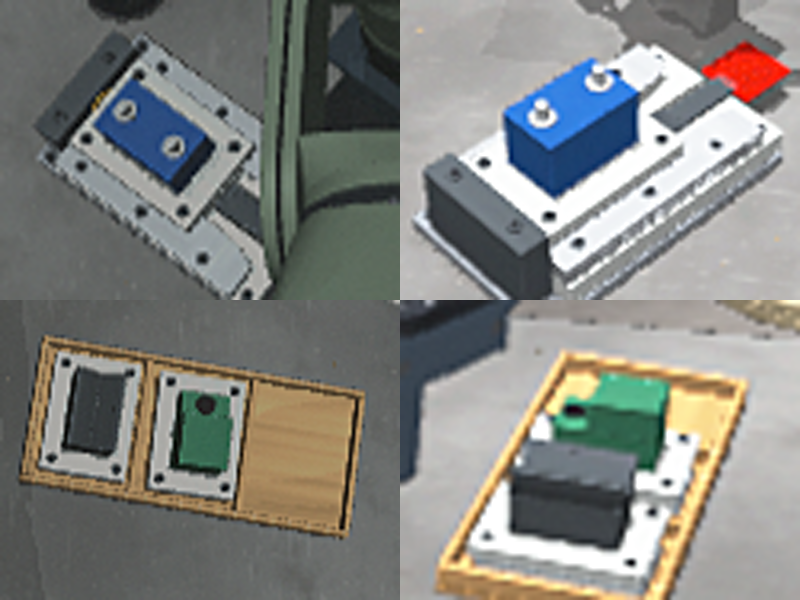

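The blue plate sits exactly where the vee plate was locked, with its holes at (85,140) and (233,147) as at the start and the tab up. The vee plate lies flat in its bay and the green plate hasn't moved, so I'm handing in.

```bash
python3 -c "
from workcell import *
print(job_done())"
```

```text
the job is handed in; nothing more can be done
None
```

The blue two-pin plate is locked in the dovetail with the catch up, the vee-block plate lies flat in the tray's empty bay, the green plate was left alone, and the job was handed in at about 23 s; the hand-in returned no verdict.

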